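Lock up two dies and a spacer in a stamping chase

ROBOT

A 6-joint arm with a two-finger parallel gripper is mounted at the origin on the work surface; the furniture and walls round the work are solid. World frame = base frame: x ahead of the robot, y to its left, z up, the work surface at z = 0. Lengths are in m, angles in rad, forces in N, time in s.
With the tool pointing down it reaches from about 0.275 to 0.875 m from the base axis. Payload 12.5 kg.
Tool frame: the origin (TCP) lies at the very end of the fingers, on their centre line; the grasp point (between the pads) lies 19 mm behind it; x points along the fingers, y is the direction in which the jaws open and shut, and the axes are right-handed (so a half turn about x gives the same grasp; the last joint's range is limited). The gripper opens to 85 mm and grips with 20 to 120 N. Pads are 22 mm wide; open, the fingers measure 114 mm over their backs; the gripper's body (76 mm by 85 mm) begins 54 mm behind the grasp point. The pads swing forward as they close: fully open they stand 13 mm farther back than shut.
Start: joints at [-1.273, 0.351, 1.652, -0, 1.139, -0.085], TCP at [0.205, -0.51, 0.231] pointing down, gripper open.
Joint ranges: [-2.75, 2.75], [-0.79, 2.1], [0.01, 2.65], [-1.57, 4.71], [0.07, 3.14], [-2.87, 2.87]. Speed limits (rad/s): [2.22, 2.22, 2.79, 3.14, 3.14, 3.14].

INTERFACE

Orientations are given as a 3x3 rotation matrix whose columns are the frame's x, y, z axes.
In Python, from bench import manip gives the robot as it stands. Calls block until the motion is done:
- manip.move_ptp(position, orientation): joint-space move of the TCP to a pose.
- manip.move_l(position, attitude=None, max_speed=0.15): straight line of the TCP; attitude=None keeps the orientation; max_speed is the mean speed in m/s.
- manip.move_j(angles): joint-space move.
- manip.set_gripper(opening, effort=None): opening from 0.0 (shut) to 1.0 (fully open); effort is the grip in N (None keeps the last); returns when the fingers have stopped.
- manip.dwell(seconds).
- manip.inverse_kinematics(position, orientation): joint angles nearest the present ones, or None.
- manip.grab_frame(name): name is "scene" or "top"; returns (picture, depth): 480x640x3 uint8, red, green, blue; 480x640 float32, m along the optical axis (not along the pixel's ray), 0 where there is no reading.
- manip.get_calibration(name): a dict with "camera_matrix" (3x3 intrinsics, pixels), "R" (3x3) and "t" (3): a world point X has camera coordinates R X + t. Camera axes: x right, y down, z forward; pixel columns grow to the right and rows downward; lengths in m; the calibration is good to about 2 mm. A picture is of the moment at which its call begins. get_calibration takes no time and is no camera call.
A pose or a line that the arm cannot do raises manip.Unreachable and nothing moves.
- manip.sign_off(): hands the job in, once; it reports no verdict.
Trained networks look in the newest picture that a camera, given by its name, has taken for a name from the list of things; names that differ only in an ending like _2 or _b are one class to them, and where a whole thing is asked for, a point or a joint stands for the part that bears it (a point fixed in the world has none). Each returns a list of dicts, best first, with "confidence" (0 to 1); they miss things now and then, are a little off and sometimes report something else, mostly with a low value. They report only what shows in the picture. A call takes as long as a camera call. They do not tell look-alikes from the thing itself.
- manip.look_for(camera, name): "at" ([x, y, z] in m, in world coordinates, good to about 4 mm: the middle of the surface that is visible of it).
Readings, each from a call of its own:
- manip.current_time(): time.
- manip.current_qpos(): joint angles.
- manip.current_joint_vel(): joint speeds.
- manip.current_joint_torque(): joint torques, N m.
- manip.current_ee_pos(): TCP position.
- manip.current_tcp_rot(): TCP orientation.
- manip.current_force(): force on the tool from outside, world axes, zero at the start.
- manip.current_ft_torque(): the same for the moment, N m.
- manip.current_grip_width(): opening from 0.0 (shut) to 1.0 (fully open).
Only numpy, scipy, OpenCV 4.12 (cv2) and the standard library are available. Lean on these libraries where they do the work, as an engineer would, in place of code of your own. Each camera call takes 0.05 s, during which the arm holds its last target. There are 200 camera calls.

TASK

Make up the stamping chase: slide the wide brass die under the lip of the rear rail and fully home into the corner by the left wall, then the narrow die home against the rail and the wide die, then the plain aluminium spacer against the rail and the narrow die, each one pushed tight before the next goes in, and all faces up. Then swing the clamp lever fully shut so that the row is locked, and let go; leave the other things on the bench where they are.

Things in the scene. Friction and masses are not known exactly. Their poses are not given: they have to be found in the camera images.
- corner (a point): reference corner of the stamping chase, a steel plate 124x250x8 mm fixed on the bench: point on the plate's upper face (8 mm above the bench) where the rear rail's stop face (plane x = 0) meets the left wall's face (plane y = 0; wall 14 mm high, 19 mm thick, reaching forward to x = -0.096). Its x points to the rail, y to the left wall, z up. The open front of the plate ends at x = -0.102.
- lip (a point): middle of the front edge of the rail's lip, on its top: the rail (14 mm high, 20 mm thick, 176 mm long, along the whole row) is undercut; the lip juts 4 mm forward of its stop face, its underside 10 mm and its top 14 mm above the plate, so that a foot slides in under it from the front. Axes as the corner's.
- pad_face (a point): middle of the clamp pad's face, at the right end of the row; pad 44 mm along x, 17 mm high, its face looks to the left wall. With the lever open it stands 142 to 141 mm from the left wall's face: about 4 mm more than the three pieces take together.
- wide_die_mid (a point): wide die: brass block, two raised lozenges on top, 60 mm wide, 28 mm high in all, about 0.4 kg; 44 mm deep body on an aluminium foot 8 mm thick, equally wide, that sticks out 6 mm front and back (56 mm deep in all): alike either way round; grasp the body front to back. Point: its centre, half-way up; x front-back, y along its width. Home: x -0.028, y -0.030 from the corner.
- narrow_die_mid (a point): narrow die: brass block, one raised lozenge on top, 44 mm wide, 28 mm high in all, about 0.3 kg; 44 mm deep body on an aluminium foot 8 mm thick, equally wide, that sticks out 6 mm front and back (56 mm deep in all): alike either way round; grasp the body front to back. Point: its centre, half-way up; x front-back, y along its width. Home: x -0.028, y -0.082 from the corner.
- spacer_mid (a point): spacer: plain aluminium block, two dark holes on top, 34 mm wide, 24 mm high in all, 0.13 kg; 44 mm deep body on an aluminium foot 8 mm thick, equally wide, that sticks out 6 mm front and back (56 mm deep in all): alike either way round; grasp the body front to back. Point: its centre, half-way up; x front-back, y along its width. Home: x -0.028, y -0.121 from the corner.
- lever (a joint): clamp lever at the chase's right end, turning about an upright axis: 0 = open, its arm points away from the row (the corner's -y); 1.57 = fully shut at its stop, swung clockwise seen from above until the arm points to the front (the corner's -x). It moves the pad 7 mm towards the row, takes about 2 N at its post and stays where it is left.
- pad (a joint): give of the sprung clamp pad (m): 0 = free; grows to about 0.003 when the shut clamp squeezes the row (about 10 N).
- pivot (a point): axis of the clamp lever, 26 mm above the bench; axes as the corner's.
- grip_post (a point): upright black post at the end of the lever, 15 mm across, 70 mm from the pivot; point on its axis 48 mm above the bench; its top is at 61 mm, the lever's arm below it reaches up to 34 mm above the bench.
- wax: bystander: block of beeswax 38x55x22 mm, lying; origin on its underside
- iron: bystander: pricking iron (flat steel tool) 18x112x11 mm, lying; origin on its underside
- paint_a: bystander: small dark bottle with white cap, 34x33x72 mm, standing; origin under its centre
- paint_b: bystander: small dark bottle with white cap, 34x33x72 mm, standing; origin under its centre
- thread: bystander: wooden spool of pale thread 63x49x51 mm, standing; origin on its underside
- block: bystander: beech sanding block 35x86x27 mm, lying; origin on its underside
- wide_die: the wide die itself: origin at the centre of its underside, axes as at its centre point. Any piece slides on the plate at 1 to 5 N; a push of 8 to 12 N seats it.
- narrow_die: the narrow die itself: origin at the centre of its underside, axes as at its centre point. Any piece slides on the plate at 1 to 5 N; a push of 8 to 12 N seats it.
- spacer: the spacer itself: origin at the centre of its underside, axes as at its centre point. Any piece slides on the plate at 1 to 5 N; a push of 8 to 12 N seats it.
Mind the look-alikes: they are no part of the job. What is shaped like the spacer but turquoise is not meant.

How it is judged:
By the outcome, as a careful person would: the job done as asked, in the order asked, and still so for the second after the job is handed in, with the robot touching nothing.
It also fails if it takes over 72 s, if anything falls off the work surface, if the arm or the gripper's body presses on something with over 40 N, if the wrist force passes 120 N, or if a joint passes its speed limit or range.

## Working session

There is one attempt and no reset: what is moved stays moved. The work goes in short steps, each a Python script; the robot and the scene stay as the last script left them, time stands still between calls to the robot, and variables do not carry over. Pictures are saved under pics/ and viewed, about 8 in all and at most 12, crops included, and the job is handed in when it is done.

```bash
mkdir -p pics
cat > h.py <<'E'
from bench import manip as m
import numpy as np, cv2
def snap(cam,fn,crop=None,scale=1):
    p,d=m.grab_frame(cam); np.savez('last_%s.npz'%cam,p=p,d=d)
    q=cv2.cvtColor(p,cv2.COLOR_RGB2BGR)
    if crop: q=q[crop[1]:crop[3],crop[0]:crop[2]]
    cv2.imwrite('pics/'+fn,cv2.resize(q,None,fx=scale,fy=scale,interpolation=cv2.INTER_CUBIC)); return p,d
def proj(cam,X):
    c=m.get_calibration(cam);v=c['R']@np.array(X)+np.array(c['t']);u=c['camera_matrix']@v;return u[:2]/u[2]
def cloud(cam,d):
    c=m.get_calibration(cam);K=c['camera_matrix'];v,u=np.mgrid[:480,:640]
    P=np.stack([(u-K[0][2])/K[0][0]*d,(v-K[1][2])/K[1][1]*d,d],-1)
    return (P-np.array(c['t']))@np.array(c['R'])
E
python3 - <<'E'
from h import *
for c in ('top','scene'):
    snap(c,c+'0.png')
    for n in ['corner','lip','pad_face','wide_die_mid','narrow_die_mid','spacer_mid','pivot','grip_post','wax','iron','paint_a','thread','block']:
        r=m.look_for(c,n)
        print(c,n,[(np.round(x['at'],3).tolist(),np.round(proj(c,x['at'])).tolist(),round(x['confidence'],2)) for x in r[:4]])
print(m.current_time(),np.round(m.current_tcp_rot(),3).tolist())
a=cv2.imread('pics/top0.png');
E
```

```text
top corner [([0.573, -0.115, 0.008], [288.0, 226.0], 0.95)]
top lip [([0.572, -0.114, 0.003], [288.0, 227.0], 0.67)]
top pad_face [([0.432, -0.267, 0.026], [362.0, 295.0], 0.74), ([0.579, -0.159, 0.026], [309.0, 222.0], 0.53)]
top wide_die_mid [([0.43, -0.27, 0.029], [363.0, 296.0], 0.68)]
top narrow_die_mid [([0.424, 0.045, 0.027], [205.0, 296.0], 0.6)]
top spacer_mid [([0.423, -0.12, 0.028], [288.0, 298.0], 0.81), ([0.322, -0.289, 0.024], [372.0, 352.0], 0.81), ([0.446, -0.394, 0.025], [425.0, 290.0], 0.66), ([0.616, -0.32, 0.025], [388.0, 206.0], 0.64)]
top pivot [([0.57, -0.121, 0.007], [291.0, 228.0], 0.8), ([0.745, -0.152, 0.043], [308.0, 142.0], 0.26)]
top grip_post [([0.575, -0.116, 0.005], [289.0, 225.0], 0.65)]
top wax [([0.423, -0.035, 0.023], [246.0, 297.0], 0.7)]
top iron [([0.408, -0.191, 0.007], [323.0, 307.0], 0.69), ([0.427, 0.04, 0.024], [208.0, 295.0], 0.51)]
top paint_a [([0.728, -0.092, 0.041], [279.0, 149.0], 0.78), ([0.75, -0.156, 0.042], [310.0, 140.0], 0.64), ([0.425, 0.043, 0.025], [206.0, 296.0], 0.37)]
top thread [([0.737, 0.048, 0.045], [211.0, 143.0], 0.
[... 725 characters left out ...]
, [321.0, 242.0], 0.67), ([0.567, -0.162, 0.028], [332.0, 241.0], 0.46), ([0.735, 0.036, 0.033], [350.0, 174.0], 0.26), ([0.416, -0.136, 0.02], [256.0, 261.0], 0.18)]
scene grip_post [([0.547, -0.243, 0.038], [346.0, 263.0], 0.68)]
scene wax []
scene iron [([0.43, -0.202, 0.011], [279.0, 282.0], 0.59), ([0.749, -0.167, 0.036], [409.0, 214.0], 0.39)]
scene paint_a [([0.748, -0.167, 0.032], [408.0, 215.0], 0.91), ([0.733, -0.098, 0.036], [383.0, 200.0], 0.76)]
scene thread [([0.736, 0.038, 0.031], [350.0, 174.0], 0.75)]
scene block [([0.53, -0.428, 0.024], [398.0, 334.0], 0.78), ([0.734, 0.036, 0.033], [349.0, 174.0], 0.18)]
1.4 [[-0.0, 0.373, -0.928], [0.0, -0.928, -0.373], [-1.0, -0.0, 0.0]]
```

View pics/top0.png

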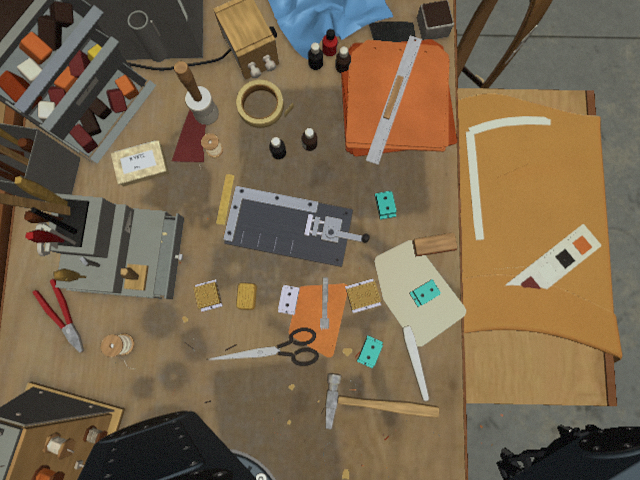

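View pics/scene0.png

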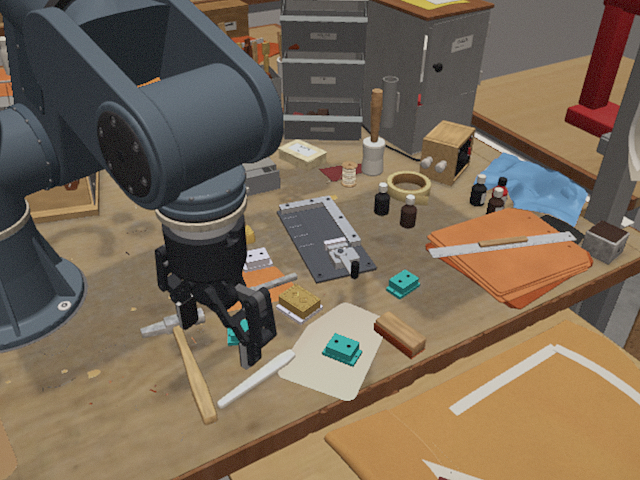

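Top view: the chase is at (290,225), with the rail along its far edge, the wall on the left (228,215) and the lever post at (366,238). Candidates are brass at (207,295) and (364,294), the plain aluminium block at (288,299), and turquoise look-alikes at (386,205), (425,292) and (371,352), which are not meant. I'll confirm with enlarged crops and measure.

Run:
```python
from h import *
z=np.load('last_top.npz');p=z['p'];d=z['d']
q=cv2.cvtColor(p,cv2.COLOR_RGB2BGR)
a=cv2.resize(q[180:272,215:380],None,fx=4.8,fy=4.8,interpolation=cv2.INTER_CUBIC)
b=np.hstack([cv2.resize(q[275:320,x:x+54],None,fx=264/54,fy=264/54*1,interpolation=cv2.INTER_CUBIC)[:150*2] for x in (180,262,337)])
b=b[:, :a.shape[1]]
cv2.imwrite('pics/crop1.png',np.vstack([a[:,:b.shape[1]],b])[:600])
W=cloud('top',d)
def rect(mask):
    n,l,s,_=cv2.connectedComponentsWithStats(mask.astype(np.uint8),connectivity=8)
    i=1+np.argmax(s[1:,4]); P=W[l==i]
    r=cv2.minAreaRect((P[:,:2]*1000).astype(np.float32)); return len(P),np.round(r[0],1),np.round(r[1],1),round(r[2],1),np.round(np.percentile(P[:,2],[5,50,95])*1000,1)
uu=np.mgrid[:480,:640]
for nm,(u,v,s) in dict(narrow=(207,295,22),spacer=(288,299,16),wide=(364,295,25)).items():
    win=(abs(uu[1]-u)<s)&(abs(uu[0]-v)<20)
    for zt in (0.004,0.016): print(nm,zt,rect(win&(W[...,2]>zt)&(W[...,2]<.04)))
win=(abs(uu[1]-290)<80)&(abs(uu[0]-225)<48)
for lo,hi in((.005,.012),(.016,.026),(.026,.07)): print('chase',lo,rect(win&(W[...,2]>lo)&(W[...,2]<hi)))
print('bench z',np.percentile(W[320:330,150:200,2],[5,50,95]))
print(m.get_calibration('top')['camera_matrix'],m.get_calibration('top')['R'],m.get_calibration('top')['t'])
zz=(np.clip(W[180:272,215:380,2],0,.05)*5000).astype(np.uint8)
cv2.imwrite('pics/zmap.png',cv2.resize(cv2.applyColorMap(zz,cv2.COLORMAP_JET),None,fx=4.8,fy=4.8,interpolation=cv2.INTER_NEAREST))
```

```text
narrow 0.004 (651, array([427.5,  44.2]), array([56.2, 44.4]), 16.0, array([ 6.4, 27.3, 30.7]))
narrow 0.016 (514, array([427.4,  44.2]), array([44.4, 44.4]), 16.6, array([23.6, 28. , 30.8]))
spacer 0.004 (479, array([ 421.8, -119. ]), array([37. , 56.5]), 83.7, array([ 6.6, 23.1, 27.1]))
spacer 0.016 (379, array([ 422.2, -119.6]), array([34.3, 43.9]), 80.1, array([20.6, 23.8, 27.2]))
wide 0.004 (835, array([ 433.2, -270.6]), array([58.7, 60.5]), 17.2, array([ 6.5, 27.1, 30.7]))
wide 0.016 (669, array([ 433.5, -270.5]), array([43.8, 60.5]), 17.2, array([24.9, 27.7, 30.8]))
chase 0.005 (4490, array([ 574.3, -115.6]), array([248.4, 125. ]), 79.7, array([ 5.5,  8. , 10.8]))
chase 0.016 (1378, array([582.9, -78.5]), array([176.4, 116.3]), 80.0, array([18.8, 21.8, 24.7]))
chase 0.026 (418, array([ 551.9, -227.1]), array([98.5, 42.6]), 64.1, array([26.4, 33.8, 60.6]))
bench z [-0.00323534 -0.00032442  0.00294912]
[[500.10653096   0.         321.71164101]
 [  0.         500.10653096 237.87034252]
 [  0.           0.           1.        ]] [[ 0.02092879 -0.99978041 -0.0010569 ]
 [-0.98679613 -0.02048714 -0.16066635]
 [ 0.16060942  0.00440549 -0.98700821]] [-0.19642175  0.53984808  0.95859351]
```

View pics/crop1.png

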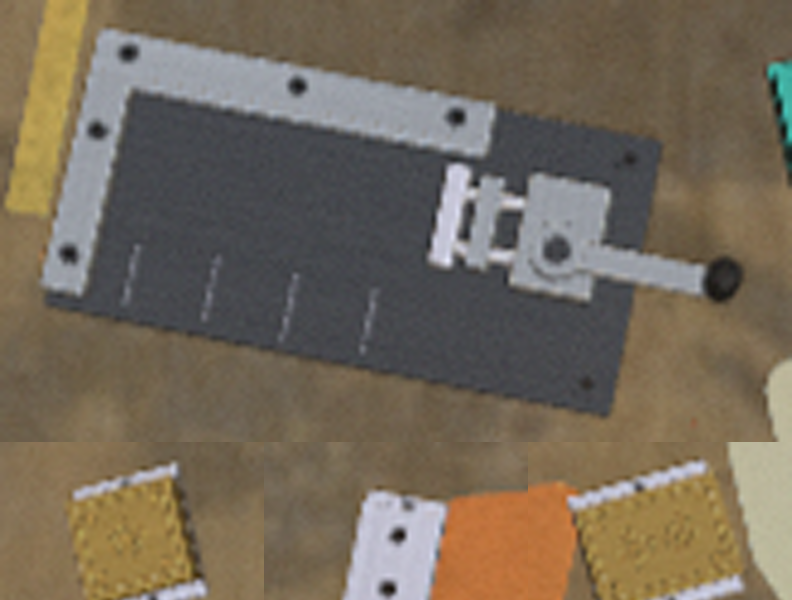

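View pics/zmap.png

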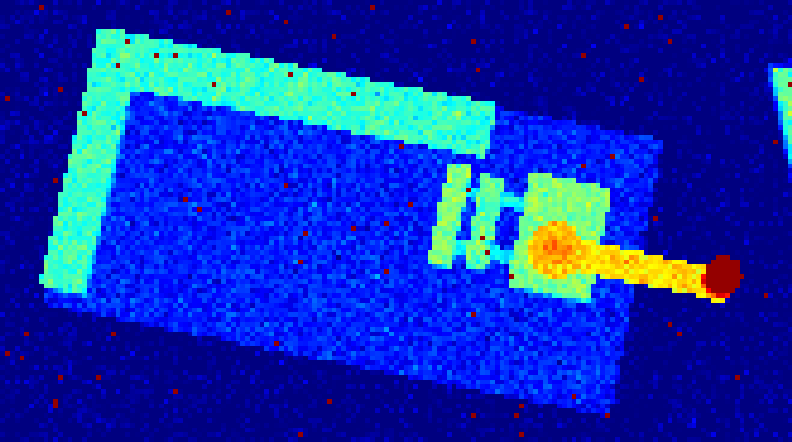

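Bottom of the crop: the brass at (207,295) has one lozenge and is 44x44, so it is the narrow die. The brass at (364,294) has two lozenges and is 60 wide, so it is the wide die. The plain aluminium block with two dark holes at (288,299) is the spacer. Next I'll fit the poses precisely and grasp the wide die.

```bash
cat >> h.py <<'E'
from scipy.optimize import minimize
def rz(a): return np.array([[np.cos(a),-np.sin(a)],[np.sin(a),np.cos(a)]])
def fit(mask,poly,z,x0,cam='top'):
    """template match of polygon (own frame, m) at height z to mask"""
    v0,u0=[k.min()-12 for k in np.nonzero(mask)]; v1,u1=[k.max()+12 for k in np.nonzero(mask)]
    M=cv2.GaussianBlur(mask[v0:v1,u0:u1].astype(np.float32),(0,0),1); S=8
    def cost(q):
        w=np.array(poly)@rz(q[2]).T+q[:2]
        px=np.array([proj(cam,[*a,z]) for a in w])-[u0,v0]
        im=np.zeros((M.shape[0]*S,M.shape[1]*S),np.uint8)
        cv2.fillPoly(im,[np.round(((px+.5)*S-.5)*16).astype(np.int32)],255,shift=4)
        t=cv2.GaussianBlur(cv2.resize(im,M.shape[::-1],interpolation=cv2.INTER_AREA).astype(np.float32)/255,(0,0),1)
        return float(((t-M)**2).sum())
    s=np.array([x0+d for d in np.vstack([np.zeros(3),np.diag([.003,.003,.03])])])
    r=minimize(cost,x0,method='Nelder-Mead',options=dict(initial_simplex=s,xatol=1e-5,fatol=1e-3)); return r.x,r.fun
def box(w,d): return np.array([[d,w],[d,-w],[-d,-w],[-d,w]])/2
def comp(mask):
    n,l,s,_=cv2.connectedComponentsWithStats(mask.astype(np.uint8)); return l==1+np.argmax(s[1:,4])
def win(u,v,a,b):
    g=np.mgrid[:480,:640]; return (abs(g[1]-u)<a)&(abs(g[0]-v)<b)
def Rt(phi): c,s=np.cos(phi),np.sin(phi); return np.array([[0,c,s],[0,s,-c],[-1,0,0]],float)
import json,os
S=json.load(open('s.json')) if os.path.exists('s.json') else {}
def C2W(x,y):  # corner frame -> world xy
    c=np.array(S['corner']); return c[:2]+rz(c[2])@[x,y]
def W2C(p): c=np.array(S['corner']); return rz(c[2]).T@(np.array(p[:2])-c[:2])
def F(): # force in corner axes
    f=np.array(m.current_force()); return np.r_[rz(S['corner'][2]).T@f[:2],f[2]]
def go(x,y,z,phi=None,v=.15,line=True):
    p=[*C2W(x,y),z]; R=None if phi is None else Rt(phi)
    (m.move_l(p,R,v) if line else m.move_ptp(p,Rt(phi)))
def grasp(name,z,eff=60):
    c=S[name]; m.set_gripper(1.0) if m.current_grip_width()<.95 else None
    m.move_ptp([c[0],c[1],.11],Rt(c[2])); m.move_l([c[0],c[1],z],None,.15)
    m.set_gripper(0.0,eff); w=m.current_grip_width()
    m.move_l([c[0],c[1],.09],None,.15); print(name,'width',w,'after lift',m.current_grip_width(),'F',np.round(F(),1),'t',m.current_time())
def stat(s): print(s,'tcp(corner)',np.round(np.r_[W2C(m.current_ee_pos()),m.current_ee_pos()[2]]*1000,1),'F',np.round(F(),1),'t',round(m.current_time(),2))
E
python3 - <<'E'
from h import *
z=np.load('last_top.npz');d=z['d'];W=cloud('top',d);Z=cv2.medianBlur(W[...,2].astype(np.float32),3)
L=np.array([[.020,.019],[.020,-.157],[-.004,-.157],[-.004,0],[-.096,0],[-.096,.019]])
mk=comp(win(270,225,55,48)&(Z>.015)&(Z<.027)&(np.mgrid[:480,:640][1]<320))
y=np.radians(-10)
x,f=fit(mk,L,.022,np.r_[np.array([.5829,-.0785])-rz(y)@[-.038,-.069],y]); S['corner']=x.tolist(); print('corner',np.round(x[:2],4),np.degrees(x[2]),f)
for n,(u,v,s,w,h,c) in dict(narrow=(207,295,22,.044,.026,(.4274,.0442,.29)),spacer=(288,299,16,.034,.024,(.4222,-.1196,-.173)),wide=(364,295,25,.060,.026,(.4335,-.2705,.30))).items():
    mk=comp(win(u,v,s,20)&(Z>.016)&(Z<.04)); x,f=fit(mk,box(w,.044),h,np.array(c)); S[n]=x.tolist(); print(n,np.round(x[:2],4),np.degrees(x[2]),f)
mk=win(365,238,15,15)&(Z>.05); P=W[mk]; print('post',mk.sum(),np.median(P,0)); S['post']=np.median(P,0).tolist()
print('post in corner',W2C(P.mean(0)))
json.dump(S,open('s.json','w'))
for n in('wide','narrow','spacer'):
    q=m.inverse_kinematics([S[n][0],S[n][1],.02],Rt(S[n][2])); print(n,np.round(q,2))
print(np.round(m.inverse_kinematics([*C2W(-.04,-.03),.03],Rt(S['corner'][2])),2))
E
```

```text
corner [ 0.6318 -0.0178] -9.918151717899878 3.30324649810791
narrow [0.4275 0.044 ] 15.598317296732606 2.6932268142700195
spacer [ 0.4221 -0.1198] -9.816718243198798 0.44386690855026245
wide [ 0.4334 -0.2701] 17.069074102057897 0.6511106491088867
post 48 [ 0.54487921 -0.27029903  0.059557  ]
post in corner [-0.04176539 -0.26380858]
wide [-0.65  0.61  1.89 -0.    0.65 -0.95]
narrow [-0.01  0.52  2.09 -0.    0.53 -0.28]
spacer [-0.38  0.52  2.07 -0.    0.54 -0.21]
[-0.15  0.69  1.68 -0.    0.78  0.03]
```

```bash
cat >> h.py <<'E'
def step(axis,ds,lim,n,v=.02,base=None):
    """step along corner axis (0,1,2) by ds until reaction on that axis changes by lim"""
    f0=F()[axis] if base is None else base
    for i in range(n):
        p=np.array(m.current_ee_pos()) if i==0 else p
        e=np.zeros(3); e[axis]=ds; p=p+np.r_[rz(S['corner'][2])@e[:2],e[2]]
        m.move_l(p,None,v); f=F()[axis]-f0
        if abs(f)>lim: break
    stat('step ax%d n%d df %.1f'%(axis,i+1,f)); return abs(f)>lim
E
python3 - <<'E'
from h import *
grasp('wide',.0145)
ph=S['corner'][2]
go(-.046,-.035,.06,ph,line=False); stat('above')
go(-.046,-.035,.025,v=.1); stat('down')
step(2,-.0007,2.5,8)
snap('scene','s1.png',(240,150,440,310),4)
E
```

```text
wide width 0.49426895069507765 after lift 0.49633022035780106 F [-0.9 -0.5 -4.9] t 4.65
above tcp(corner) [-46.4 -35.8  59.5] F [ 1.1 -0.4 -4.9] t 5.7
down tcp(corner) [-46.2 -35.6  24.5] F [-0.3 -0.1 -3.4] t 6.2
step ax2 n2 df 5.7 tcp(corner) [-46.1 -35.7  23.5] F [-2.1 -0.3  2.3] t 6.7
```

View pics/s1.png

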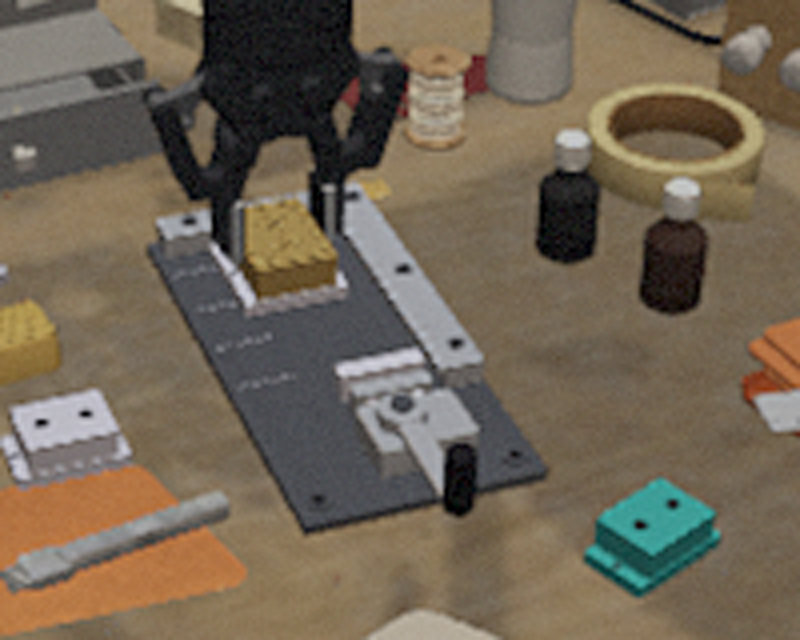

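The wide die is held flat on the plate in front of the lip. Now sliding it in.

Run:
```python
from h import *
z=m.current_ee_pos()[2]
go(-.033,-.0335,z,v=.05); stat('slid')
step(1,.0006,6,10); 
step(0,.0006,9,12)
step(1,.0005,9,6)
step(0,.0005,10,5)
stat('seated')
```

```text
slid tcp(corner) [-32.5 -33.4  23.5] F [ 0.7  0.8 -1.6] t 7.17
step ax1 n6 df -6.1 tcp(corner) [-32.5 -30.3  23.5] F [-0.9 -5.3 -0.3] t 8.67
step ax0 n8 df -9.1 tcp(corner) [-29.1 -30.3  23.5] F [-10.1  -3.6   7.9] t 10.67
step ax1 n3 df -9.2 tcp(corner) [-29.2 -30.2  23.5] F [ -2.2 -12.8   2.9] t 11.42
step ax0 n5 df -9.6 tcp(corner) [-28.4 -30.2  23.5] F [-11.8  -5.5   9.2] t 12.67
seated tcp(corner) [-28.4 -30.2  23.5] F [-11.8  -5.5   9.2] t 12.67
```

```bash
cat >> h.py <<'E'
def release(name,w=.62):
    m.set_gripper(w); stat('open'); p=np.array(m.current_ee_pos()); m.move_l(p+[0,0,.035],None,.15)
def seat(yc,yr,lim=10):
    """push free piece with shut fingers: side (right face at yr) then front, then side"""
    m.set_gripper(0.0,40)
    go(-.034,yr-.0155,.06); go(-.034,yr-.0155,.018); f=F()
    step(1,.0008,lim,9,base=f[1]); go(-.034,yr-.0155,.018,v=.1)
    go(-.034,yr-.0155,.05); go(-.080,yc,.05); go(-.080,yc,.0125); f=F()
    step(0,.001,lim,14,base=f[0]); go(-.080,yc,.0125); go(-.080,yc,.06)
E
python3 - <<'E'
from h import *
release('wide')
seat(-.030,-.060)
m.move_ptp([S['narrow'][0],S['narrow'][1],.11],Rt(S['narrow'][2]))
snap('top','t2.png',(190,170,390,320),4); stat('')
E
```

```text
open tcp(corner) [-26.2 -29.8  23.7] F [ 0.1 -0.  -0.5] t 12.93
step ax1 n5 df -15.0 tcp(corner) [-33.9 -72.7  18. ] F [ -0.6 -14.9   2. ] t 16.01
step ax0 n14 df -0.5 tcp(corner) [-65.7 -30.5  12.3] F [ 0.2 -1.6 -0.2] t 21.11
 tcp(corner) [-211.2   25.6  109.6] F [ 1.1 -0.3 -0.6] t 22.53
```

View pics/t2.png

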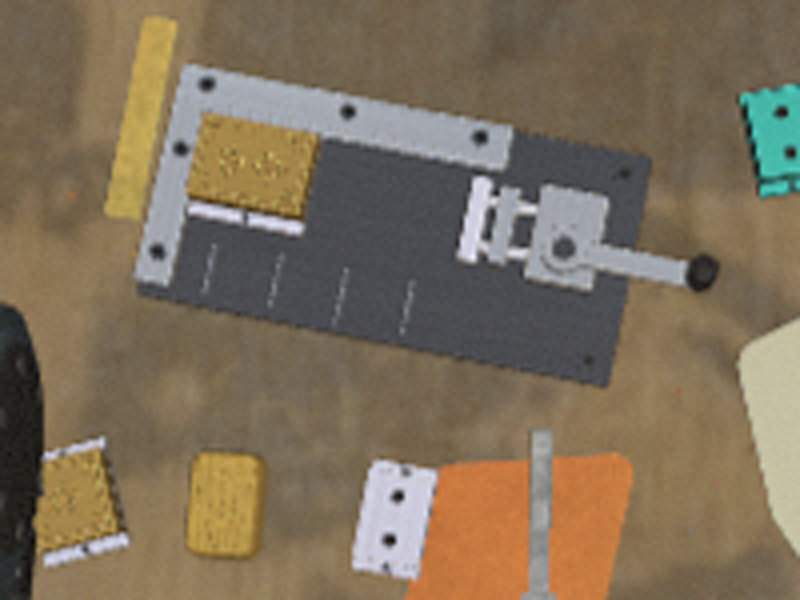

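The wide die looks home in the corner at crop (255,165). The free front push stopped short of contact, so I'll check its position by fit and then fetch the narrow die.

```bash
cat >> h.py <<'E'
def where(name,xc,yc,w,h):
    z=np.load('last_top.npz');W=cloud('top',z['d']);Z=cv2.medianBlur(W[...,2].astype(np.float32),3)
    c=np.array(S['corner']); Cx=(W[...,:2]-c[:2])@rz(c[2])
    mk=comp((Z>.0265)&(Z<.045)&(abs(Cx[...,0]-xc)<.035)&(abs(Cx[...,1]-yc)<w/2+.006))
    x,f=fit(mk,box(w,.044),.008+h,np.r_[C2W(xc,yc),c[2]]); print(name,'at corner',np.round(W2C(x)*1000,1),'yaw',round(np.degrees(x[2]-c[2]),2),'cost',round(f,1))
E
python3 - <<'E'
from h import *
where('wide',-.028,-.030,.060,.026)
grasp('narrow',.0145)
ph=S['corner'][2]
go(-.046,-.090,.06,ph,line=False)
go(-.046,-.090,.0245,v=.12)
step(2,-.0007,2.5,8)
z=m.current_ee_pos()[2]
go(-.033,-.0855,z,v=.05); stat('slid')
step(1,.0007,6,10); 
step(0,.0007,9,12)
step(1,.0006,9,6)
step(0,.0006,10,5)
E
```

```text
wide at corner [-28.3 -29.7] yaw 0.26 cost 2.4
narrow width 0.4995259811476154 after lift 0.49879043313094834 F [ 0.5  0.4 -3.1] t 25.4917
step ax2 n3 df 7.6 tcp(corner) [-46.4 -89.3  22.7] F [-1.5  1.1  5.2] t 27.52
slid tcp(corner) [-32.5 -85.5  22.8] F [ 2.2 -0.1 -0.3] t 27.96
step ax1 n5 df -8.1 tcp(corner) [-32.6 -82.7  22.8] F [-0.9 -8.2 -0.3] t 29.21
step ax0 n8 df -10.6 tcp(corner) [-28.7 -82.8  22.7] F [-11.5  -4.9   7.5] t 31.21
step ax1 n3 df -10.5 tcp(corner) [-28.8 -82.7  22.8] F [ -3.5 -15.4   1.9] t 31.96
step ax0 n4 df -11.3 tcp(corner) [-28.6 -82.8  22.7] F [-14.8  -5.3  11.5] t 32.96
```

```bash
python3 - <<'E'
from h import *
release('narrow')
m.set_gripper(0.0,40)
go(-.034,-.1195,.05,v=.25); go(-.034,-.1195,.018,v=.25)
go(-.034,-.1175,.018,v=.1); f=F()
step(1,.001,9,6,base=f[1]); go(-.034,-.1195,.018,v=.1); go(-.034,-.1195,.046,v=.25)
go(-.072,-.082,.046,v=.3); go(-.072,-.082,.0125,v=.25); go(-.066,-.082,.0125,v=.1); f=F()
step(0,.001,9,9,base=f[0]); x=W2C(m.current_ee_pos())[0]
go(x-.003,-.082,.0125,v=.1); go(x-.003,-.030,.0125,v=.25); go(x-.001,-.030,.0125,v=.1); f=F()
step(0,.001,9,6,base=f[0]); go(x-.004,-.030,.0125,v=.1); go(x-.004,-.030,.06,v=.3)
m.set_gripper(1.0,60)
c=S['spacer']; m.move_ptp([c[0],c[1],.11],Rt(c[2]))
snap('top','t3.png',(190,170,390,320),4); stat('')
E
python3 - <<'E'
from h import *
where('wide',-.028,-.030,.060,.026)
where('narrow',-.028,-.082,.044,.026)
E
```

```text
open tcp(corner) [-25.7 -82.4  23. ] F [-0.5 -0.  -0.2] t 33.23
step ax1 n2 df -12.0 tcp(corner) [ -33.4 -116.7   19.4] F [ -0.8 -12.2  -1.2] t 35.49
step ax0 n3 df -14.9 tcp(corner) [-64.3 -82.2  13.5] F [-15.   -1.1  12.8] t 37.62
step ax0 n3 df -13.1 tcp(corner) [-64.2 -31.1  12.4] F [-12.7  -2.3  10.5] t 39.23
 tcp(corner) [-187.9 -136.2  110. ] F [ 0.2 -0.5 -0.1] t 41.33
wide at corner [-27.8 -32.9] yaw 0.65 cost 24.6
narrow at corner [-27.8 -79.1] yaw -0.51 cost 24.0
```

View pics/t3.png

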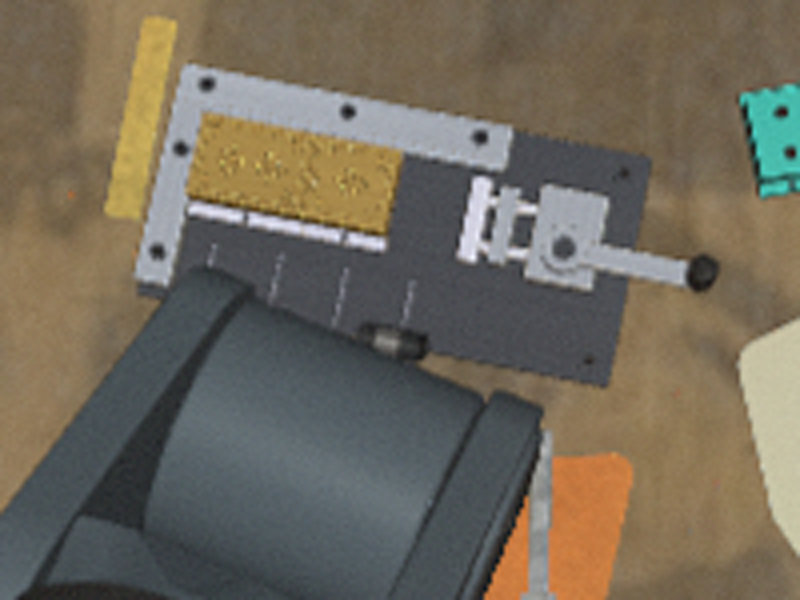

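The wide and narrow dies stand tight against rail and wall at crop (290,180). The individual fits are biased because the bodies touch each other. Now the spacer: lowered in front of the pad, then slid in.

Run:
```python
from h import *
grasp('spacer',.0137)
ph=S['corner'][2]
go(-.086,-.123,.055,ph,line=False)
go(-.086,-.123,.0235,v=.12)
step(2,-.0007,2.5,8)
z=m.current_ee_pos()[2]
go(-.060,-.123,z,v=.08); stat('a')
go(-.034,-.123,z,v=.06); stat('b')
step(1,.0007,6,8); 
step(0,.0007,9,12)
step(1,.0006,9,6)
step(0,.0006,10,5)
snap('scene','s4.png',(240,150,440,310),4)
```

```text
spacer width 0.49264522079632167 after lift 0.490730165103286 F [ 0.2  0.4 -1.5] t 43.5167
step ax2 n2 df 8.9 tcp(corner) [ -86.9 -123.2   22.4] F [-3.2  0.7  7.3] t 44.94
a tcp(corner) [ -59.2 -123.1   22.8] F [3.4 0.1 3.5] t 45.42
b tcp(corner) [ -35.5 -122.9   22.5] F [-4.5  0.3 11.1] t 46.01
step ax1 n4 df -6.3 tcp(corner) [ -35.8 -120.8   22.7] F [-0.9 -6.   5.7] t 47.01
step ax0 n5 df -9.6 tcp(corner) [ -35.  -120.9   22.4] F [-10.5  -2.9  13.3] t 48.26
step ax1 n3 df -10.3 tcp(corner) [ -35.2 -120.7   22.6] F [ -1.6 -13.2   7. ] t 49.05
step ax0 n5 df -8.0 tcp(corner) [ -34.5 -120.9   22.4] F [-9.5 -3.1 12.3] t 50.3
```

View pics/s4.png

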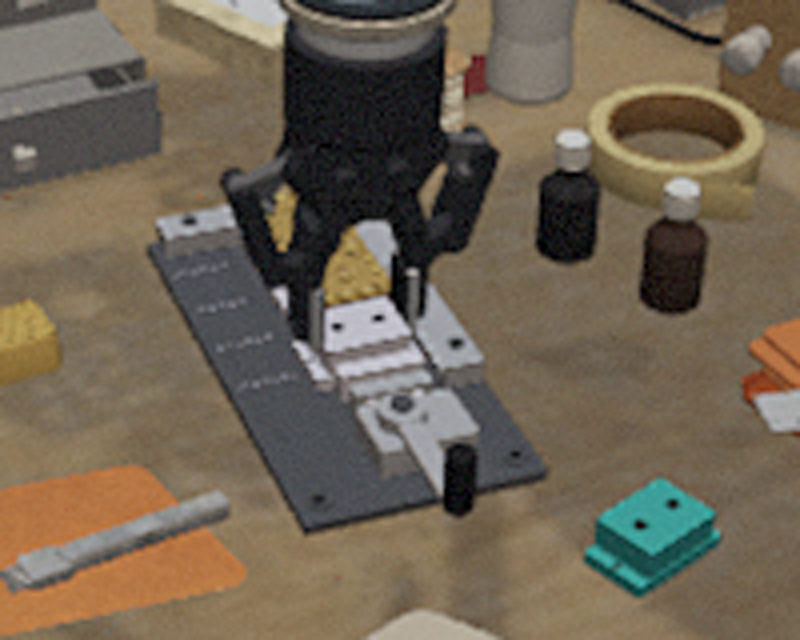

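The spacer stalled about 6 mm short with upward force, probably because the rear fingertip is on the lip. I'll back off slightly, release, and push it home from the front on its foot with shut fingers.

Run:
```python
from h import *
x,y=W2C(m.current_ee_pos()); z=m.current_ee_pos()[2]
go(-.0385,-.1215,z,v=.1); m.set_gripper(.6); stat('open'); go(-.0385,-.1215,.06,v=.25)
m.set_gripper(0.0,40)
go(-.081,-.121,.05,v=.3); go(-.081,-.121,.0125,v=.25); f=F()
go(-.067,-.121,.0125,v=.06); stat('push')
step(0,.001,10,7,base=f[0])
x=W2C(m.current_ee_pos())[0]
go(x-.006,-.121,.0125,v=.2); go(x-.006,-.121,.09,v=.3)
# on to the post
po=C2W(-.0418,-.2638); m.set_gripper(.45)
m.move_ptp([*C2W(-.100,-.30),.12],Rt(S['corner'][2]))
snap('top','t5.png',(190,170,390,320),4); stat('')
for ph in (S['corner'][2],S['corner'][2]+np.pi/2,S['corner'][2]-np.pi/2):
    q=m.inverse_kinematics([*po,.042],Rt(ph)); print(None if q is None else np.round(q,2))
```

```text
open tcp(corner) [ -38.9 -121.3   22. ] F [-0.3  0.1 -1.1] t 50.86
push tcp(corner) [ -66.3 -121.    13.1] F [0.5 0.1 0.6] t 52.67
step ax0 n4 df -12.0 tcp(corner) [ -64.4 -120.9   13. ] F [-12.2  -0.2  11. ] t 53.67
 tcp(corner) [ -99.8 -298.6  119.6] F [0.6 0.2 0.4] t 55.59
[-0.54  0.69  1.62 -0.    0.83 -0.36]
[-0.54  0.69  1.62 -0.    0.83 -1.93]
[-0.54  0.69  1.62 -0.    0.83  1.21]
```

View pics/t5.png

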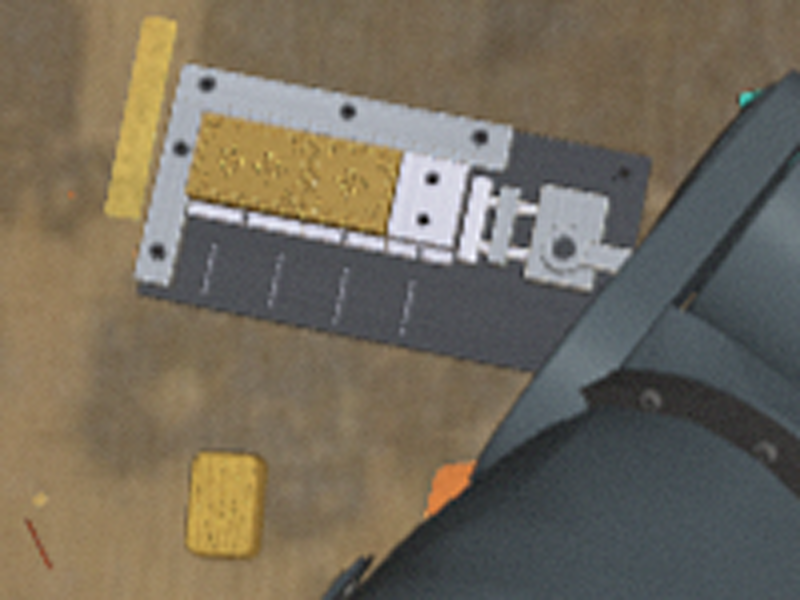

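All three pieces are in the row; the spacer's front push bottomed out at the same depth as the dies. Now the clamp lever.

Run:
```python
from h import *
c=S['corner'][2]; px,py=-.0418,-.1938
m.move_ptp([*C2W(px,py-.07),.085],Rt(c))
go(px,py-.07,.038,v=.2)
m.set_gripper(0.0,30); stat('gripped %.3f'%m.current_grip_width())
for a in np.radians(np.arange(15,91,15)):
    go(px-.07*np.sin(a),py-.07*np.cos(a),.038,c-a,v=.08)
    print(round(np.degrees(a)),np.round(F(),1))
step(1,.0008,14,6)
m.set_gripper(.45); stat('let go'); p=np.array(m.current_ee_pos()); m.move_l(p+[0,0,.06],None,.2)
m.move_ptp([.33,-.42,.2],m.current_tcp_rot())
snap('top','t6.png',(190,170,390,320),4); stat('')
W=cloud('top',np.load('last_top.npz')['d']); cc=np.array(S['corner']); X=(W[...,:2]-cc[:2])@rz(cc[2])
mk=(W[...,2]>.05)&(W[...,2]<.065)&(abs(X[...,0]+.11)<.03)&(abs(X[...,1]+.194)<.05); print('post',mk.sum(),np.median(X[mk],0))
```

```text
gripped 0.161 tcp(corner) [ -41.3 -264.2   39.7] F [-1.6 -1.6  6.8] t 56.72
15 [-1.8  0.4  6.8]
30 [-0.   1.3  7.2]
45 [1.1 2.5 6.5]
60 [5.3 2.2 5.5]
75 [7.8 0.4 3.9]
90 [  7.3 -14.2   0.4]
step ax1 n5 df -15.9 tcp(corner) [-108.5 -195.7   40. ] F [ -3.4 -30.1  -8.6] t 60.52
let go tcp(corner) [-108.5 -192.    40. ] F [0.3 0.4 1. ] t 60.88
 tcp(corner) [-227.6 -447.1  199.3] F [0.1 0.2 0.1] t 62.52
post 45 [-0.11066979 -0.19485072]
```

View pics/t6.png

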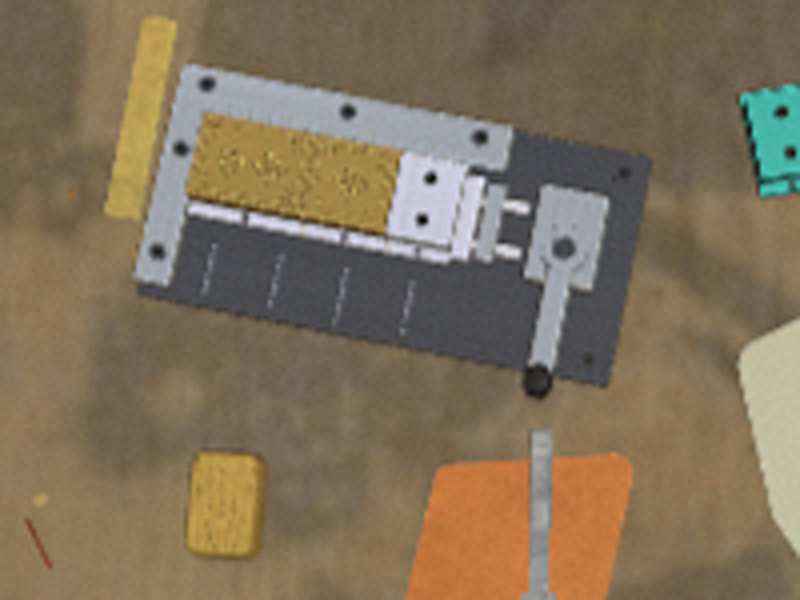

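The lever is fully shut at crop (538,380), the pad is on the spacer, the row is tight, and the wax and iron haven't moved. Handing in.

```bash
python3 -c "
from h import *
print(m.current_time()); m.sign_off()"
```

```text
62.525
the job is handed in; nothing more can be done
```

The stamping chase is made up and locked, and I handed the job in at 62.5 s of the 72 s allowed. The wide die, narrow die and spacer went in that order, faces up. I pushed each one against the rail and its neighbour with about 10–15 N before the next went in.

**Lever:** I swung it shut until it met its stop at about 30 N, then let go. In the last picture its post is within about 1° of fully shut (position accuracy about 1–2 mm). The pad bears on the spacer and the row shows no gaps.

**Bystanders:** The wax and iron look unmoved in that picture. I did not check the other bystanders individually.

Checks that failed or disagreed:
- **Wide die:** the first front push with the fingers shut stopped before touching it. I repeated it after placing the narrow die, and it seated at 13 N.
- **Spacer:** it stalled 6 mm short while held, probably because a fingertip was on the rail's lip. I released it and pushed it home from the front at 12 N; it stopped at the same depth as the dies.
- **Spacer's side push:** I pushed it sideways against the narrow die only while it was still short of the rail. After that, only the clamp pressed it sideways.
- **Camera position check:** once the two dies touched, fitting each one separately in the image was 3 mm off along the row. I relied on the contact positions and the picture instead.

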